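# Clamp the batten in the bench jig

## Robot

A 7-joint arm with a two-finger parallel gripper is mounted at the origin on the work surface. World frame = base frame: x ahead of the robot, y to its left, z up, the work surface at z = 0. Lengths are in mm, angles in rad, forces in N, time in s.
With the tool pointing down it reaches from about 400 to 875 mm from the base axis. Payload 4.4 kg.
Tool frame: the origin (TCP) lies on the centre line of the jaws, within the pads' length; the fingertips stand ctrl.nose_length ahead of it and the grasp point (between the pads) lies 6 mm ahead of it (ctrl.nose_length is the distance from the TCP to the fingertips, in mm); z points along the fingers, y is the direction in which the jaws open and shut (so a half turn about z gives the same grasp; the last joint's range is limited). The gripper opens to 85 mm and grips with 20 to 120 N. Pads are 22 mm wide; open, the fingers measure 114 mm over their backs; the gripper's body (76 mm by 85 mm) begins 54 mm behind the grasp point. The pads swing forward as they close: fully open they stand 13 mm farther back than shut.
Start: joints at [1.167, 0.628, 0.038, 1.517, -0.027, 0.996, -0.02], TCP at [215.445, -613.271, 256.313] pointing down, gripper open.
Joint ranges: [-3.06, 3.06], [-0.37, 2.12], [-1.25, 1.32], [0.18, 2.47], [-1.1, 4.24], [0.23, 1.98], [-2.94, 2.94]. Speed limits (rad/s): [2.57, 2.57, 3.14, 3.14, 3.14, 3.14, 3.14].

## Interface

Orientations are given as [roll, pitch, yaw] about the fixed x, y, z axes, in that order (R = Rz(yaw) Ry(pitch) Rx(roll)).
In Python, from cell import ctrl, vision gives the robot as it stands. The module is installed in compiled form; this text tells all that it offers.
- The arm moves only by the shell command python3 -m inch 'ROWS'. ROWS is a JSON object of lists of equal length, an entry for each row: "travel": the shift along the tool's x, y, z in cm, a list of three; "twist": the turn about the tool's z in degrees; "fingers": the finger opening in cm, from 0 to 8.54. A call has exactly 10 rows; each row is the pose to reach, as a shift and turn from the pose commanded when the call began, along the tool's axes at that moment; what a row does not reach only later rows make up. A row lasts 1/12 s, in which the tool goes at most 41.7 mm and 7.16 degrees, less where a joint would pass 70% of its speed; a pose out of reach is approached as far as the arm can. A call with a gripper value outside its range is refused whole. The fingers move at their own pace and stop on an object; the grip force is fixed at half the most. Time passes only in rows, so rows that repeat a pose let the fingers close, or fill a call up. It gives the time, the measured TCP pose, the force and the opening at its end, in the units of the state.
- ctrl.read_state(): the state, without advancing time (a new reading comes with each control period).
- vision.get_image(name): name is "scene" or "top" or "wrist"; returns a dict with "frame" (384x512x3 uint8, red, green, blue), "fx", "fy", "cx", "cy" (pixels), "k1" (the pictures are not rectified: a ray, as slopes to the right and down, at radius r is drawn at 1 + k1 r^2 times it, then the intrinsics apply), "position" and "orientation" of the camera in the world. Camera axes: x right, y down, z forward; pixel columns grow to the right and rows downward; lengths in mm; the calibration is good to about 2 mm. A picture is of the moment at which its call begins. There is no depth.
- ctrl.finish_job(): hands the job in, once; it reports no verdict.
The state is a dict: "clock": time; "qpos": joint angles; "qd": joint speeds; "tau": joint torques, N m; "eef_pos": TCP position; "tool_rot": TCP orientation; "force": force on the tool from outside, world axes, zero at the start; "torque": the same for the moment, N m; "width": finger opening in mm.
Only numpy, scipy, OpenCV 4.12 (cv2) and the standard library are available. Lean on these libraries where they do the work, as an engineer would, in place of code of your own. Each camera call takes 0.05 s, during which the arm holds its last target.

## Task

Lay the long wooden batten flat on the jig's board, along the front of the two fence blocks (touching or nearly touching them), with its ends level with the fence's outer ends. Then swing the clamp arm down until its rubber foot rests on the batten, and leave it there.

Things in the scene. Friction and masses are not known exactly. Their poses are not given: they have to be found in the camera images.
- batten: The long batten, loose on the bench: a plain square-edged bar of mid-brown wood, 200 mm long (its y axis), 40 mm wide (x), 28 mm thick (z), about 0.16 kg. Origin: centre of its underside. An offcut of the same wood and section, only 90 mm long, lies near it and is not wanted.
- jig: White-faced board 250 (x) x 300 (y, -130 to 170) x 18 mm, fixed to the bench, turned a little; origin on its underside. Two dark fence blocks stand 20 mm high on it, x = 6 to 24, y = -100 to -50 and 50 to 100 mm; the 100 mm opening between them leaves room for a finger. A steel bracket near the +y edge carries the clamp arm's hinge at x = 100, y = 145, z = 62 mm.
- seat (a point): Point fixed on top of the jig's board (x = -20, y = 0, z = 18 mm from the jig's origin) where the centre of the batten's underside belongs, its far edge then 6 mm clear of the fence. Axes as the jig's: x towards the fence, y along it, z up. The batten can be lowered onto it from straight above: the raised clamp stands clear.
- clamp (a joint): L-shaped clamp arm's angle (rad): 0 = level, lever along jig -x, foot just on the seated batten; grows as it rises; starts 0.95 to 1.05. Lever 24 mm wide, 12 thick, black grip 130 to 205 mm from the hinge (its end); cross bar to -y, 115 mm out, holds the foot (65 mm over, sole 16 mm below centre line). Stiff: stays where left. Pressing the lever straight down 75 mm from the hinge takes 2 to 6 N.
There are look-alikes about, which are no part of the job. What is shaped like the batten but white is not meant.

How it is judged (in metres and radians):
On the way:
1. the batten lies flat in its place on the jig, with the clamp arm still raised (x of batten in the frame of seat between -0.015 and 0.015 m and y of batten in the frame of seat between -0.02 and 0.02 m and z of batten in the frame of seat below 0.006 m and angle between the y axis of batten and the y axis of seat, either way round below 0.18 rad and value of joint clamp above 0.3 rad), for 0.2 s.
At the end, for the whole second after the job is handed in: The batten lies flat and still on the baseboard, its centre within 15 mm of the seat across the fence and 20 mm along it, in line with the fence within 10 degrees, and the clamp arm is down on it (joint within 0.06 rad of level) (x of batten in the frame of seat between -0.015 and 0.015 m and y of batten in the frame of seat between -0.02 and 0.02 m and z of batten in the frame of seat below 0.006 m and angle between batten's own z axis and vertical below 0.1 rad and angle between the y axis of batten and the y axis of seat, either way round below 0.18 rad and value of joint clamp between -0.06 and 0.06 rad and linear speed of batten below 0.02 m/s); the robot touches nothing.
It also fails if it takes over 58 s, if anything falls off the work surface, if the arm or the gripper's body presses on something with over 40 N, if the wrist force passes 120 N, or if a joint passes its speed limit or range.

## Working session

There is one attempt and no reset: what is moved stays moved. The work goes in short steps, Python scripts to look and compute and a shell command to move; the robot and the scene stay as the last step left them, time stands still between calls to the robot, and variables do not carry over. Pictures are saved under pics/ and viewed, and the job is handed in when it is done.

```bash
mkdir -p pics; python3 - <<'E'
from cell import ctrl, vision
import cv2
print(ctrl.read_state(), ctrl.nose_length)
for n in ("scene","top","wrist"):
    d=vision.get_image(n); cv2.imwrite(f"pics/{n}0.png",d["frame"][:,:,::-1])
    print(n,{k:v for k,v in d.items() if k!="frame"})
E
```

```text
{'clock': 0.0, 'qpos': array([ 1.16720664,  0.62931634,  0.03842041,  1.51839321, -0.02703427,
        0.99627863, -0.01998567]), 'qd': array([ 3.54377201e-04,  5.70234412e-05, -1.45777380e-03,  5.09640945e-05,
        3.06880199e-04,  2.79855722e-04, -5.30288399e-04]), 'tau': array([ 1.93029896e-04, -5.63410592e+01,  1.22595247e+00, -1.93444026e+01,
        1.08267830e-02,  1.06578832e-02,  5.14088458e-05]), 'eef_pos': array([ 215.26641258, -612.70132526,  255.39987163]), 'tool_rot': array([-3.13971384e+00, -1.77298707e-05,  3.37802207e-01]), 'force': array([0.4787584 , 0.42185646, 0.14788435]), 'torque': array([0.03046804, 0.03466683, 0.0403335 ]), 'width': 85.28672491007039} 25.0
scene {'fx': 369.0381356749525, 'fy': 369.0381356749525, 'cx': 260.8093677133123, 'cy': 189.05128384300394, 'k1': -0.0762322511279208, 'position': array([1419.11821195,  191.41758349,  924.3973766 ]), 'orientation': array([-2.28946115,  0.02045508,  1.89128679])}
top {'fx': 493.14418256218426, 'fy': 493.14418256218426, 'cx': 257.2044696159062, 'cy': 189.2786839809031, 'k1': 0.00438882588596467, 'position': array([ 190.49868147, -114.71287654, 1638.43652218]), 'orientation': array([-2.96228876, -0.01290277, -1.55240298])}
wrist {'fx': 303.7453640193143, 'fy': 303.7453640193143, 'cx': 252.40203397877005, 'cy': 193.97045400264574, 'k1': -0.027422864930683875, 'position': array([ 293.68281245, -584.92939795,  373.30826803]), 'orientation': array([ 2.81373899e+00,  2.48276603e-03, -1.23230336e+00])}
```

View pics/scene0.png

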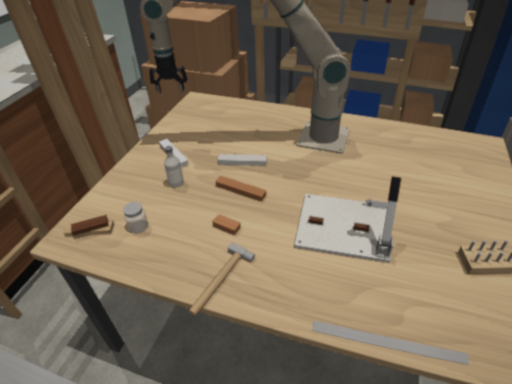

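View pics/top0.png

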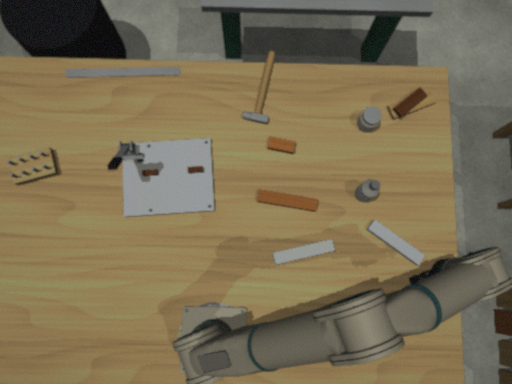

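View pics/wrist0.png

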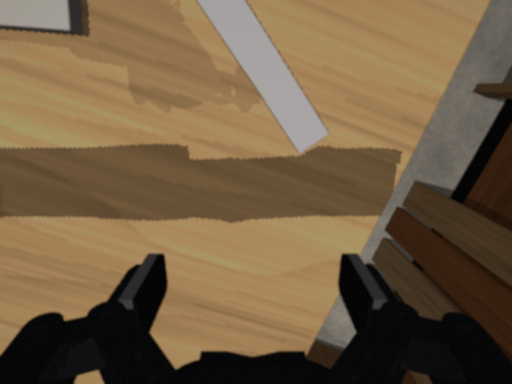

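```bash
cat > h.py <<'E'
from cell import ctrl, vision
import cv2, numpy as np
from scipy.spatial.transform import Rotation as Ro
def cam(n):
    d=vision.get_image(n); d["R"]=Ro.from_euler("xyz",d["orientation"]).as_matrix(); return d
def proj(d,P):
    p=(np.atleast_2d(P)-d["position"])@d["R"]; s=p[:,:2]/p[:,2:]
    r2=(s**2).sum(1,keepdims=True); s=s*(1+d["k1"]*r2)
    return s*d["fx"]+[d["cx"],d["cy"]]
def unproj(d,uv,z):
    uv=np.atleast_2d(uv).astype(float); t=(uv-[d["cx"],d["cy"]])/d["fx"]; s=t.copy()
    for _ in range(20): s=t/(1+d["k1"]*(s**2).sum(1,keepdims=True))
    r=np.c_[s,np.ones(len(s))]@d["R"].T
    return d["position"]+r*((z-d["position"][2])/r[:,2])[:,None]
E
python3 - <<'E'
from h import *
d=cam("top"); f=d["frame"]
hsv=cv2.cvtColor(f,cv2.COLOR_RGB2HSV)
for (u,v) in [(288,201),(282,145),(150,172),(196,170),(240,230)]: print(f[v,u],hsv[v,u])
a=f[130:220,100:220]; b=f[130:220,230:350]
c=np.vstack([cv2.resize(x,None,fx=3.3,fy=3.3,interpolation=cv2.INTER_CUBIC) for x in (a,b)])
cv2.imwrite("pics/crop1.png",c[:,:,::-1])
s=cam("scene"); x=s["frame"][140:290,190:430]
cv2.imwrite("pics/crop2.png",cv2.resize(x,None,fx=3.2,fy=3.2,interpolation=cv2.INTER_CUBIC)[:,:,::-1])
E
```

```text
[135  86  47] [ 13 166 135]
[141  89  45] [ 14 174 141]
[77 48 29] [ 12 159  77]
[74 41 21] [ 11 183  74]
[151 133  89] [ 21 105 151]
```

View pics/crop1.png

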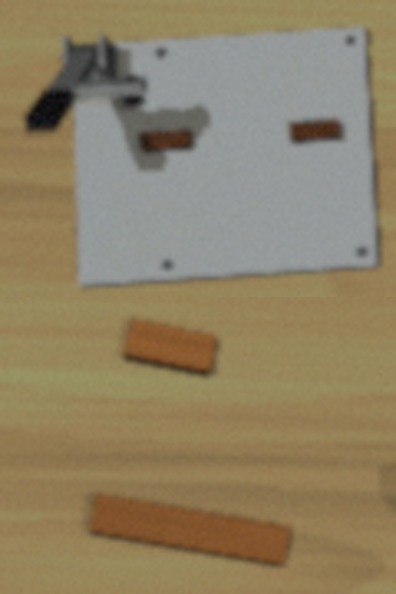

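View pics/crop2.png

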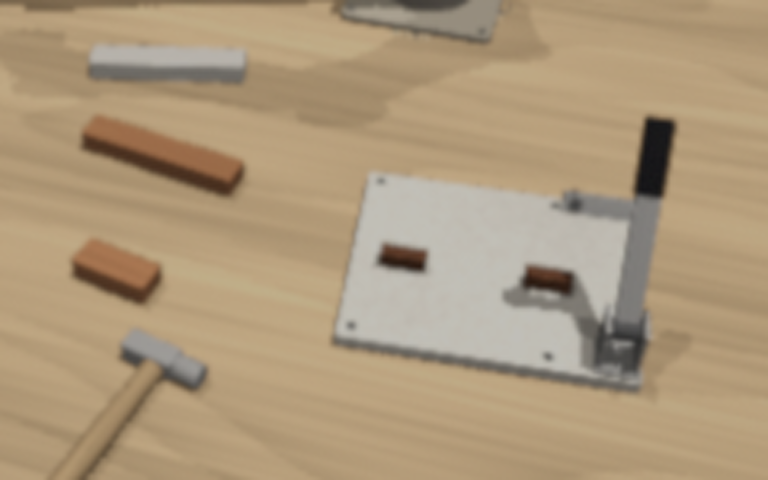

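```bash
python3 - <<'E'
from h import *
from scipy.optimize import least_squares
d=cam("top"); f=d["frame"]; hsv=cv2.cvtColor(f,cv2.COLOR_RGB2HSV).astype(int)
def comp(mask,seed):
    n,l=cv2.connectedComponents(mask.astype(np.uint8)); m=(l==l[seed[1],seed[0]]); return m
# soft template fit: render top-face polygon and match moment
def fitmask(m,z):
    ys,xs=np.nonzero(m); W=unproj(d,np.c_[xs,ys],z)[:,:2]
    r=cv2.minAreaRect(W.astype(np.float32)); return W.mean(0),r,m.sum()
br=(hsv[:,:,1]>140)&(hsv[:,:,2]>100)&(hsv[:,:,0]<17)
c,r,n=fitmask(comp(br,(288,201)),28); print("batten mean",c,r,n)
m=comp(br,(288,201)); ys,xs=np.nonzero(m);W=unproj(d,np.c_[xs,ys],28)[:,:2]
e,v=np.linalg.eigh(np.cov(W.T)); print("axis yaw deg",np.degrees(np.arctan2(v[1,1],v[0,1])),np.sqrt(12*e))
c,r,n=fitmask(comp(br,(282,145)),28); print("offcut",c,r,n)
wh=(hsv[:,:,1]<45)&(hsv[:,:,2]>110)
m=comp(wh,(170,200)); ys,xs=np.nonzero(m); h=cv2.convexHull(np.c_[xs,ys])[:,0]
print(h.tolist())
# board fit: corners (3 visible) from lines
cr=np.array([[80,286],[378,266],[367,29]])/3.3+[100-.35,130-.35]
P=unproj(d,cr,18)[:,:2]; print(P)
L=np.array([[-125,170],[-125,-130],[125,-130.]])
def res(p):
    c,s=np.cos(p[2]),np.sin(p[2]); return (L@np.array([[c,s],[-s,c]])+p[:2]-P).ravel()
o=least_squares(res,[500,150,0]); print("jig",o.x,np.degrees(o.x[2]),res(o.x))
c,s=np.cos(o.x[2]),np.sin(o.x[2]); R=np.array([[c,-s],[s,c]])
print("seat",R@[-20,0]+o.x[:2])
for p in((15,75),(15,-75)): print(proj(d,np.r_[R@p+o.x[:2],38]))
E
```

```text
batten mean [ 449.58611767 -230.69185871] ((449.5017395019531, -230.20526123046875), (198.4232635498047, 39.168304443359375), 81.57048034667969) 685
axis yaw deg 81.40864687880448 [ 38.35997888 197.68378856]
offcut [ 639.62164287 -208.37302412] ((639.6765747070312, -208.53073120117188), (89.42729187011719, 37.01969909667969), 79.57379913330078) 284
[[214, 209], [213, 210], [202, 211], [173, 213], [129, 216], [124, 216], [123, 212], [122, 168], [122, 162], [124, 157], [135, 143], [139, 142], [184, 139], [200, 138], [209, 138], [210, 139], [211, 153], [214, 207]]
[[384.95286927 307.22284736]
 [411.05031707  10.84010464]
 [656.87959921  30.500591  ]]
jig [5.23322603e+02 1.49547999e+02 8.32321881e-02] 4.7688530997866865 [-0.33068179  1.3446303  -1.48729311 -1.23408717  1.8179749  -0.11054313]
seat [503.39183922 147.88527632]
[[150.08046347 171.89713821]]
[[195.45092948 169.15915706]]
```

Top view candidates for the batten are:
- long mid-brown bar at (288,201), measured about 198×38 mm
- short brown offcut at (282,145), about 89 mm
- white bars at (304,252) and (396,242)
- brown brush at (410,103)

The bar at (288,201) fits by length and colour, and the enlarged crop confirms it. The jig is at (168,178), and its fitted fence positions match the picture.

```bash
cat >> h.py <<'E'
def to(x,y,z,yawdeg):
    s=ctrl.read_state(); R=Ro.from_euler("xyz",s["tool_rot"]).as_matrix()
    t=R.T@(np.array([x,y,z])-s["eef_pos"])
    tw=-(yawdeg-np.degrees(s["tool_rot"][2])); tw=(tw+180)%360-180
    print("t",round(s["clock"],2),"pos",s["eef_pos"].round(1),"rot",s["tool_rot"].round(4),"w",s["width"].round(1),"F",s["force"].round(1))
    print("travel cm",(t/10).round(2),"twist",tw.round(2))
E
python3 -c "
from h import *
to(449.6,-230.5,160,81.4)"
```

```text
Traceback (most recent call last):
  File "h.py", line 19, in to
    print("t",round(s["clock"],2),"pos",s["eef_pos"].round(1),"rot",s["tool_rot"].round(4),"w",s["width"].round(1),"F",s["force"].round(1))
                                                                                               ^^^^^^^^^^^^^^^^
AttributeError: 'float' object has no attribute 'round'
```

```bash
sed -i 's/s\["width"\].round(1)/round(s["width"],1)/' h.py
python3 -c "
from h import *
to(449.6,-230.5,160,81.4)"
```

```text
t 0.3 pos [ 215.4 -613.1  256. ] rot [-3.141   0.      0.3378] w 85.4 F [-1.5  0.3  0. ]
travel cm [ 34.78 -28.33   9.62] twist -62.05
```

```bash
python3 -m inch '{"travel":[[3,-2.4,0.5],[6,-5,1],[9,-7.5,2],[12,-10,3],[15,-12.3,4],[18,-14.7,5],[21,-17.2,6],[24,-19.6,7],[27,-22,8],[30,-24.4,9]],"twist":[-5,-11,-17,-23,-29,-35,-41,-47,-53,-59],"fingers":[8.5,8.5,8.5,8.5,8.5,8.5,8.5,8.5,8.5,8.5]}'
python3 -c "
from h import *
to(449.6,-230.5,160,81.4)"
```

```text
clock: 1.13
eef_pos: [418.4, -282.2, 166.1]
tool_rot: [3.141, 0.0, 1.372]
force: [0.4, -0.3, 0.2]
width: 84.9
t 1.13 pos [ 418.4 -282.2  166.1] rot [3.1409e+00 2.0000e-04 1.3722e+00] w 84.9 F [ 0.4 -0.3  0.2]
travel cm [5.68 2.04 0.62] twist -2.78
```

```bash
python3 -m inch '{"travel":[[2,0.7,0.2],[4,1.4,0.4],[5.6,2,0.6],[5.7,2.05,0.6],[5.7,2.05,0.6],[5.7,2.05,0.6],[5.7,2.05,0.6],[5.7,2.05,0.6],[5.7,2.05,0.6],[5.7,2.05,0.6]],"twist":[-1,-2,-2.8,-2.8,-2.8,-2.8,-2.8,-2.8,-2.8,-2.8],"fingers":[8.5,8.5,8.5,8.5,8.5,8.5,8.5,8.5,8.5,8.5]}'
python3 - <<'E'
from h import *
to(449.6,-230.5,31,81.4)
d=cam("wrist"); f=d["frame"].copy(); 
c,s=np.cos(np.radians(81.4)),np.sin(np.radians(81.4))
C=np.array([[449.6+a*c+b*s,-230.5+a*s-b*c,28] for a,b in((100,20),(100,-20),(-100,-20),(-100,20))])
p=proj(d,C); print(p)
cv2.polylines(f,[p.round().astype(int)],True,(0,255,0),1)
cv2.imwrite("pics/w1.png",f[:,:,::-1])
E
```

```text
clock: 1.97
eef_pos: [448.9, -232.7, 160.4]
tool_rot: [3.141, 0.0, 1.415]
force: [-0.1, 0.0, 0.8]
width: 85.2
t 1.97 pos [ 448.9 -232.7  160.4] rot [3.1414e+00 3.0000e-04 1.4150e+00] w 85.2 F [-0.1  0.   0.8]
travel cm [ 0.23  0.03 12.94] twist -0.32
[[278.49590267  65.36106224]
 [226.14671031  65.63914556]
 [232.84334224 287.60081959]
 [273.87582965 287.41564084]]
```

View pics/w1.png

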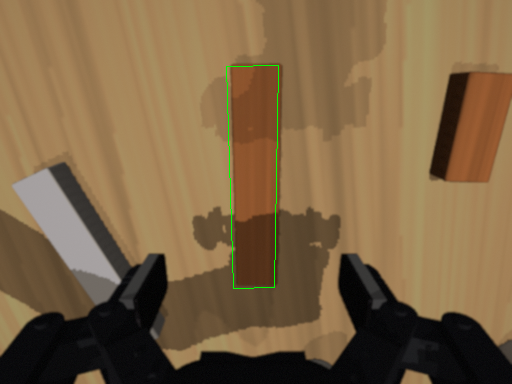

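The wrist view shows the batten exactly in the predicted outline (255,175), with no obstruction beside it. Next I descend and grip.

```bash
python3 -m inch '{"travel":[[0.1,0,1.5],[0.2,0,3.5],[0.2,0,6],[0.2,0,8.5],[0.2,0,10.5],[0.2,0,11.8],[0.2,0,12.5],[0.2,0,12.9],[0.2,0,12.9],[0.2,0,12.9]],"twist":[-0.3,-0.3,-0.3,-0.3,-0.3,-0.3,-0.3,-0.3,-0.3,-0.3],"fingers":[8.5,8.5,8.5,8.5,8.5,8.5,8.5,8.5,8.5,8.5]}'
python3 -m inch '{"travel":[[0,0,0],[0,0,0],[0,0,0],[0,0,0],[0,0,0],[0,0,0],[0,0,0],[0,0,0],[0,0,0],[0,0,0]],"twist":[0,0,0,0,0,0,0,0,0,0],"fingers":[7,6,5,4,3,2,2,2,2,2]}'
```

```text
clock: 2.85
eef_pos: [449.9, -230.2, 31.8]
tool_rot: [3.141, 0.0, 1.421]
force: [1.3, -0.4, -1.1]
width: 85.0
clock: 3.68
eef_pos: [450.6, -230.3, 32.2]
tool_rot: [3.139, 0.001, 1.422]
force: [0.4, -0.1, 6.8]
width: 39.0
```

```bash
python3 -m inch '{"travel":[[0,0,-0.5],[0,0,-1.5],[0,0,-3],[0,0,-5],[0,0,-7.5],[0,0,-10],[0,0,-12.5],[0,0,-14.5],[0,0,-15],[0,0,-15]],"twist":[0,0,0,0,0,0,0,0,0,0],"fingers":[2,2,2,2,2,2,2,2,2,2]}'
python3 - <<'E'
from h import *
to(503.4-8,147.9-80,185,94.8)
d=cam("wrist"); cv2.imwrite("pics/w2.png",d["frame"][:,:,::-1])
d=cam("scene"); x=d["frame"][60:260,150:420]
cv2.imwrite("pics/s2.png",cv2.resize(x,None,fx=2.8,fy=2.8,interpolation=cv2.INTER_CUBIC)[:,:,::-1])
E
```

```text
clock: 4.52
eef_pos: [450.1, -230.4, 183.0]
tool_rot: [3.138, 0.001, 1.421]
force: [-0.3, -0.4, -2.6]
width: 38.8
t 4.52 pos [ 450.1 -230.4  183. ] rot [3.1384e+00 1.1000e-03 1.4213e+00] w 38.8 F [-0.3 -0.4 -2.6]
travel cm [30.17  0.04 -0.24] twist -13.37
```

View pics/w2.png

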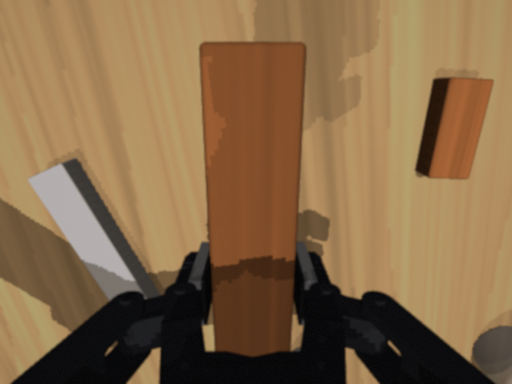

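View pics/s2.png

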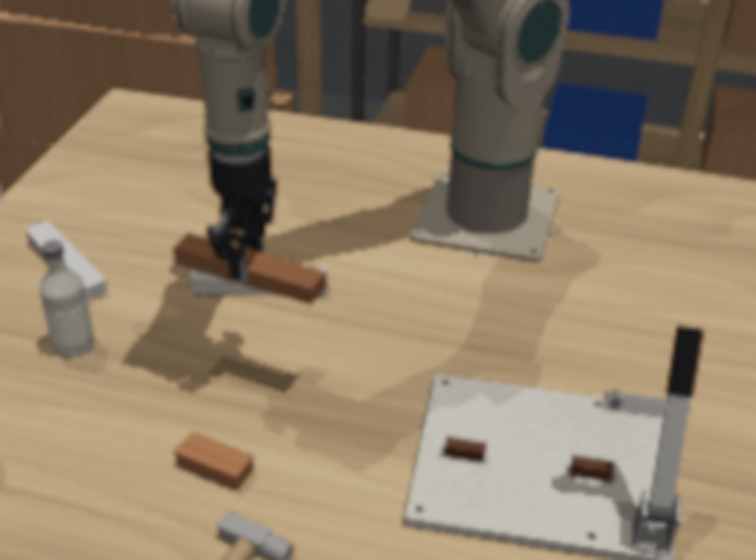

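The batten is held level and centred in the jaws. Next I carry it to a staging point short of the seat.

```bash
python3 -m inch '{"travel":[[2,0,0],[5,0,-0.2],[9,0,-0.4],[13,0,-0.4],[17,0,-0.4],[21,0,-0.4],[25,0,-0.4],[28,0,-0.4],[30,0,-0.4],[30.2,0,-0.4]],"twist":[-0.5,-1.5,-3,-5,-7,-9,-11,-12.5,-13.3,-13.3],"fingers":[2,2,2,2,2,2,2,2,2,2]}'
python3 - <<'E'
from h import *
to(503.4,147.9,185,94.8)
d=cam("wrist"); f=d["frame"].copy()
th=0.0832;c,s=np.cos(th),np.sin(th)
J=lambda x,y,z:[523.3+c*x-s*y,149.5+s*x+c*y,z]
for L in ([J(-125,170,18),J(-125,-130,18),J(125,-130,18),J(125,170,18)],[J(6,50,38),J(6,100,38),J(24,100,38),J(24,50,38)],[J(6,-50,38),J(6,-100,38),J(24,-100,38),J(24,-50,38)]):
    cv2.polylines(f,[proj(d,L).round().astype(int)],True,(0,255,0),1)
cv2.imwrite("pics/w3.png",f[:,:,::-1])
E
```

```text
clock: 5.45
eef_pos: [493.9, 74.4, 183.9]
tool_rot: [-3.14, -0.003, 1.662]
force: [0.3, 1.0, -1.7]
width: 38.6
t 5.45 pos [493.9  74.4 183.9] rot [-3.1402 -0.0034  1.662 ] w 38.6 F [ 0.3  1.  -1.7]
travel cm [ 7.24  1.61 -0.09] twist 0.42
```

View pics/w3.png

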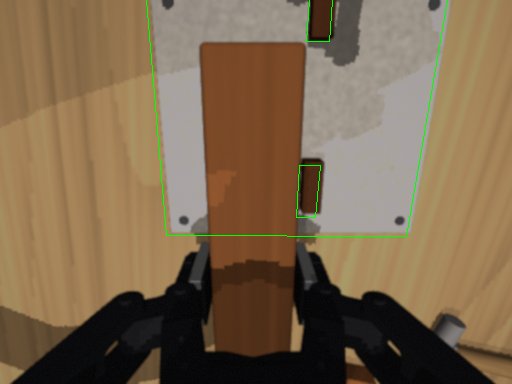

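The board and fence outlines agree with the picture to about 2 mm, and the view ahead is clear. Next I move above the seat.

```bash
python3 -m inch '{"travel":[[1,0.3,0],[2,0.6,0],[3.5,0.9,0],[5,1.2,0],[6,1.4,0],[6.8,1.5,0],[7.2,1.6,0],[7.2,1.6,0],[7.2,1.6,0],[7.2,1.6,0]],"twist":[0.1,0.2,0.4,0.4,0.4,0.4,0.4,0.4,0.4,0.4],"fingers":[2,2,2,2,2,2,2,2,2,2]}'
python3 - <<'E'
from h import *
to(503.4,147.9,52,94.8)
d=cam("wrist"); cv2.imwrite("pics/w4.png",d["frame"][:,:,::-1])
d=cam("scene"); x=d["frame"][80:280,230:430]
cv2.imwrite("pics/s4.png",cv2.resize(x,None,fx=2.9,fy=2.9,interpolation=cv2.INTER_CUBIC)[:,:,::-1])
E
```

```text
clock: 6.33
eef_pos: [504.3, 140.7, 185.2]
tool_rot: [-3.141, 0.001, 1.646]
force: [1.3, -0.0, -1.8]
width: 38.7
t 6.33 pos [504.3 140.7 185.2] rot [-3.1411e+00  9.0000e-04  1.6455e+00] w 38.7 F [ 1.3 -0.  -1.8]
travel cm [ 0.74 -0.03 13.32] twist -0.52
```

View pics/w4.png

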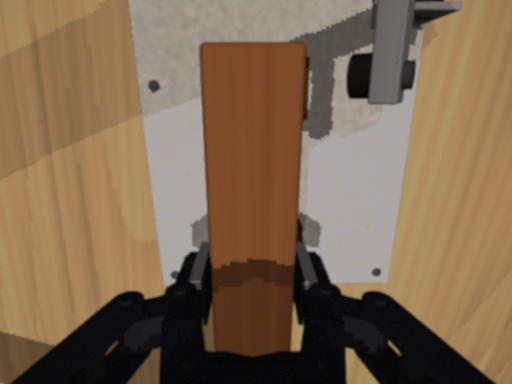

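View pics/s4.png

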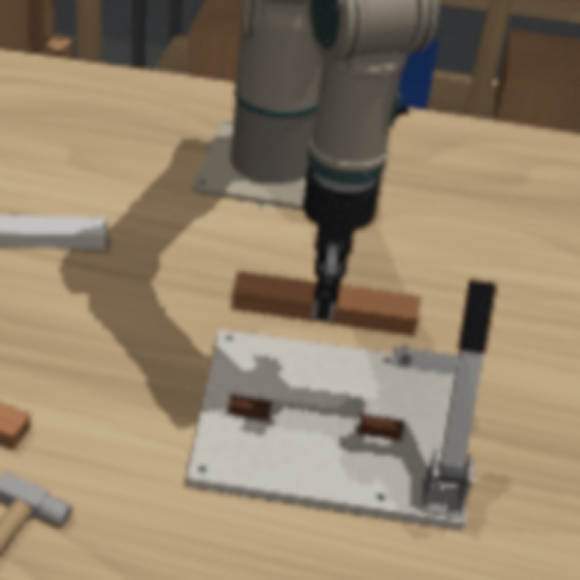

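```bash
python3 -m inch '{"travel":[[0.2,0,0.5],[0.5,0,1.5],[0.75,0,3],[0.75,0,5],[0.75,0,7],[0.75,0,9],[0.75,0,10.5],[0.75,0,11.5],[0.75,0,12],[0.75,0,12]],"twist":[-0.5,-0.5,-0.5,-0.5,-0.5,-0.5,-0.5,-0.5,-0.5,-0.5],"fingers":[2,2,2,2,2,2,2,2,2,2]}'
python3 - <<'E'
from h import *
to(503.4,147.9,51,94.8)
d=cam("wrist"); cv2.imwrite("pics/w5.png",d["frame"][:,:,::-1])
E
```

```text
clock: 7.27
eef_pos: [503.1, 149.2, 64.1]
tool_rot: [-3.14, 0.0, 1.656]
force: [-0.2, 0.7, -1.3]
width: 38.8
t 7.27 pos [503.1 149.2  64.1] rot [-3.1396e+00  4.0000e-04  1.6558e+00] w 38.8 F [-0.2  0.7 -1.3]
travel cm [-0.13  0.02  1.31] twist 0.07
```

View pics/w5.png

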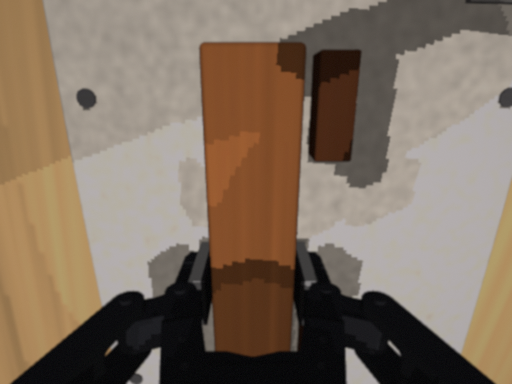

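The batten runs parallel to the fence block at (335,105), with a gap of about 6 mm and its end about level. I lower the rest of the way.

```bash
python3 -m inch '{"travel":[[-0.1,0,0.3],[-0.1,0,0.6],[-0.1,0,0.9],[-0.1,0,1.1],[-0.1,0,1.2],[-0.1,0,1.3],[-0.1,0,1.35],[-0.1,0,1.35],[-0.1,0,1.35],[-0.1,0,1.35]],"twist":[0,0,0,0,0,0,0,0,0,0],"fingers":[2,2,2,2,2,2,2,2,2,2]}'
python3 -c "
from h import *
to(503.4,147.9,50,94.8)"
```

```text
clock: 8.15
eef_pos: [504.0, 148.2, 51.9]
tool_rot: [3.141, -0.0, 1.655]
force: [0.3, 0.0, -1.7]
width: 39.0
t 8.15 pos [504.  148.2  51.9] rot [ 3.1414 -0.      1.6554] w 39.0 F [ 0.3  0.  -1.7]
travel cm [-0.03 -0.06  0.19] twist 0.05
```

```bash
python3 -m inch '{"travel":[[0,0,0.1],[0,0,0.15],[0,0,0.2],[0,0,0.2],[0,0,0.2],[0,0,0.2],[0,0,0.2],[0,0,0.2],[0,0,0.2],[0,0,0.2]],"twist":[0,0,0,0,0,0,0,0,0,0],"fingers":[2,2,2,2,2,2,2,2,2,2]}'
```

```text
clock: 8.98
eef_pos: [504.0, 148.3, 50.3]
tool_rot: [3.141, 0.0, 1.656]
force: [-2.5, 0.1, 6.0]
width: 38.6
```

Contact (+6 N). Now I release and lift.

```bash
python3 -m inch '{"travel":[[0,0,0],[0,0,0],[0,0,0],[0,0,0],[0,0,0],[0,0,0],[0,0,-0.2],[0,0,-0.5],[0,0,-1.2],[0,0,-2.5]],"twist":[0,0,0,0,0,0,0,0,0,0],"fingers":[4.5,5,5.5,6,6.5,7,7,7,7,7]}'
python3 -m inch '{"travel":[[0,0,-2],[0,0,-5],[0,0,-8],[-1,0,-11],[-3,0,-14],[-5,0,-16],[-8,0,-18],[-11,0,-19],[-13,0,-19],[-14,0,-19]],"twist":[0,0,0,0,0,0,0,0,0,0],"fingers":[7,7,7,7,7,7,6,5,3,1]}'
python3 - <<'E'
from h import *
to(503.4,147.9,250,94.8)
d=cam("wrist"); cv2.imwrite("pics/w6.png",d["frame"][:,:,::-1])
d=cam("top"); 
x=d["frame"][120:230,90:230]
cv2.imwrite("pics/t6.png",cv2.resize(x,None,fx=5,fy=5,interpolation=cv2.INTER_CUBIC)[:,:,::-1])
d=cam("scene"); x=d["frame"][80:280,230:430]
cv2.imwrite("pics/s6.png",cv2.resize(x,None,fx=2.9,fy=2.9,interpolation=cv2.INTER_CUBIC)[:,:,::-1])
E
```

```text
clock: 9.82
eef_pos: [503.2, 148.0, 74.6]
tool_rot: [-3.14, 0.001, 1.656]
force: [-0.6, -0.2, -0.3]
width: 70.1
clock: 10.65
eef_pos: [516.0, 5.1, 266.2]
tool_rot: [3.14, 0.002, 1.651]
force: [-0.6, -0.4, -0.0]
width: 26.6
t 10.65 pos [516.    5.1 266.2] rot [3.1396e+00 2.1000e-03 1.6510e+00] w 26.6 F [-0.6 -0.4 -0. ]
travel cm [14.34 -0.12  1.59] twist -0.21
```

View pics/w6.png

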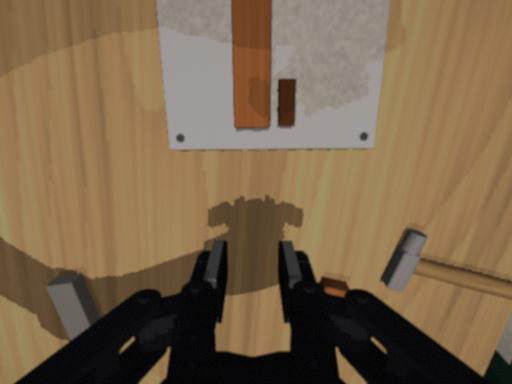

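View pics/s6.png

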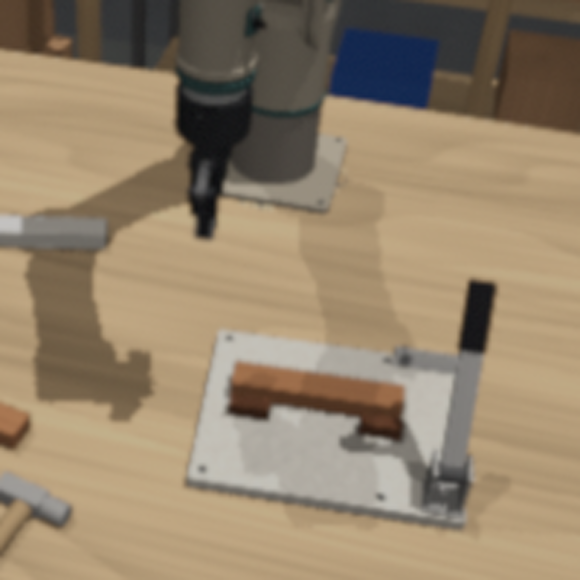

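View pics/t6.png

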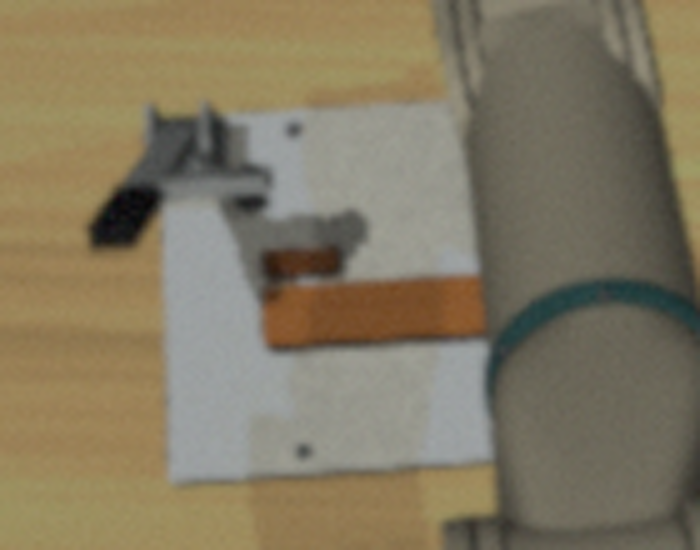

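The batten lies flat along the fence (wrist view, far edge next to the block at (287,102)) with its ends level, and the clamp is still raised. Next I measure the clamp angle and plan the push.

```bash
cat >> h.py <<'E'
th=0.0832;_c,_s=np.cos(th),np.sin(th)
def J(x,y,z): return np.array([523.3+_c*x-_s*y,149.5+_s*x+_c*y,z])
def lever(t,r,n=0,y=145): return J(100-r*np.cos(t)+n*np.sin(t),y,62+r*np.sin(t)+n*np.cos(t))
E
python3 - <<'E'
from h import *
d=cam("scene"); f=d["frame"]
for t in (.95,1.,1.05): print(t,proj(d,[lever(t,205,0,157),lever(t,205,0,133),lever(t,130,0,145)]).round(1).tolist())
m=(f[150:220,370:420].max(2)<50); ys,xs=np.nonzero(m); print(cv2.minAreaRect(np.c_[xs+370,ys+150].astype(np.float32)), cv2.boxPoints(cv2.minAreaRect(np.c_[xs+370,ys+150].astype(np.float32))))
p=J(36,145,217+70); print(p); to(p[0],p[1],p[2]+25,94.8)
# batten check in wrist view
E
```

```text
0.95 [[399.5, 175.9], [391.3, 174.9], [391.4, 200.1]]
1.0 [[400.0, 176.2], [391.8, 175.1], [391.8, 200.4]]
1.05 [[400.6, 176.6], [392.2, 175.5], [392.0, 200.8]]
((393.93243408203125, 188.90541076660156), (7.39795446395874, 22.851459503173828), 9.462322235107422) [[388.4054  199.56757]
 [392.16217 177.02704]
 [399.45947 178.24326]
 [395.7027  200.78378]]
[547.12538504 296.99017265 287.        ]
t 10.85 pos [515.3  10.2 264.6] rot [-3.1410e+00 -1.2000e-03  1.6567e+00] w 10.3 F [-0.2  0.5  0. ]
travel cm [28.31  5.63 -4.7 ] twist 0.12
```

```bash
python3 -m inch '{"travel":[[0,0.5,-2],[1,1,-4],[4,2,-4.7],[8,3,-4.7],[12,4,-4.7],[16,5,-4.7],[20,5.6,-4.7],[24,5.6,-4.7],[27,5.6,-4.7],[28.3,5.6,-4.7]],"twist":[0,0,0,0,0,0,0,0,0,0],"fingers":[0,0,0,0,0,0,0,0,0,0]}'
python3 - <<'E'
from h import *
d=cam("wrist"); cv2.imwrite("pics/w7.png",d["frame"][:,:,::-1])
d=cam("scene"); x=d["frame"][80:280,280:480]
cv2.imwrite("pics/s7.png",cv2.resize(x,None,fx=2.9,fy=2.9,interpolation=cv2.INTER_CUBIC)[:,:,::-1])
p=J(36,145,217); to(p[0],p[1],p[2]+25,94.8)
print(proj(d,[p+[0,0,70]]))
E
```

```text
clock: 11.68
eef_pos: [543.8, 304.3, 311.2]
tool_rot: [-3.139, -0.005, 1.666]
force: [-0.3, 0.4, -0.9]
width: 0.0
t 11.78 pos [544.8 300.9 311.1] rot [-3.1396e+00 -2.4000e-03  1.6640e+00] w 0.1 F [-0.3 -0.5 -0.4]
travel cm [-0.43  0.2   6.91] twist 0.54
[[400.58507052 171.36204846]]
```

View pics/w7.png

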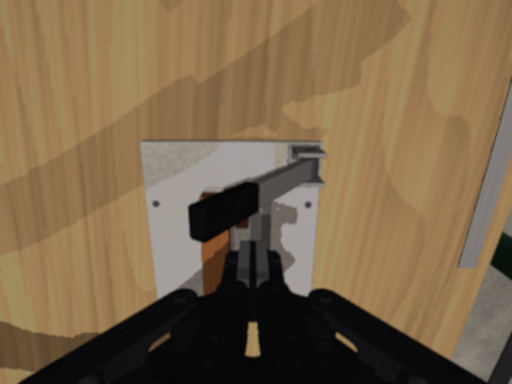

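View pics/s7.png

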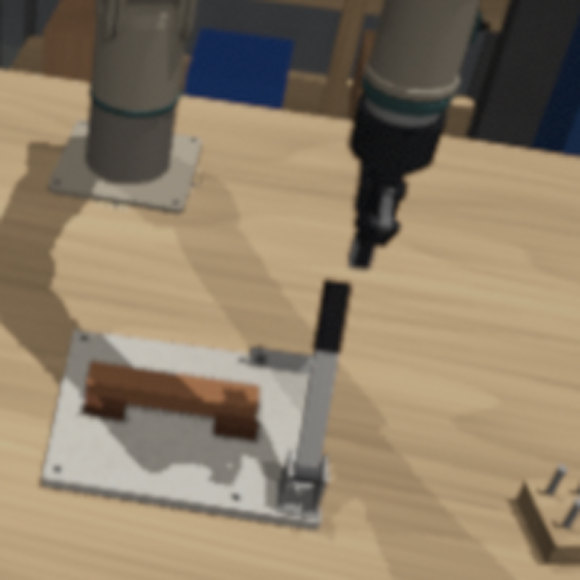

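```bash
python3 - <<'E'
from h import *
d=cam("wrist"); f=cv2.resize(d["frame"][100:300,130:370],None,fx=3,fy=3,interpolation=cv2.INTER_CUBIC)
for t,c in((.9,(255,0,0)),(1.0,(0,255,0)),(1.1,(0,0,255))):
    q=proj(d,[lever(t,0,6,145),lever(t,205,6,157),lever(t,205,6,133),lever(t,130,6,133),lever(t,130,6,157)])
    cv2.polylines(f,[((q[1:]-[130,100])*3).round().astype(int)],True,c,1)
cv2.imwrite("pics/w8.png",f[:,:,::-1])
p=J(36,145,217); to(p[0],p[1],p[2]+25,94.8)
E
```

```text
t 11.83 pos [546.1 297.5 311.1] rot [-3.1401e+00  2.0000e-04  1.6600e+00] w -0.1 F [ 0.3 -0.9 -0.3]
travel cm [-0.06  0.11  6.91] twist 0.31
```

View pics/w8.png

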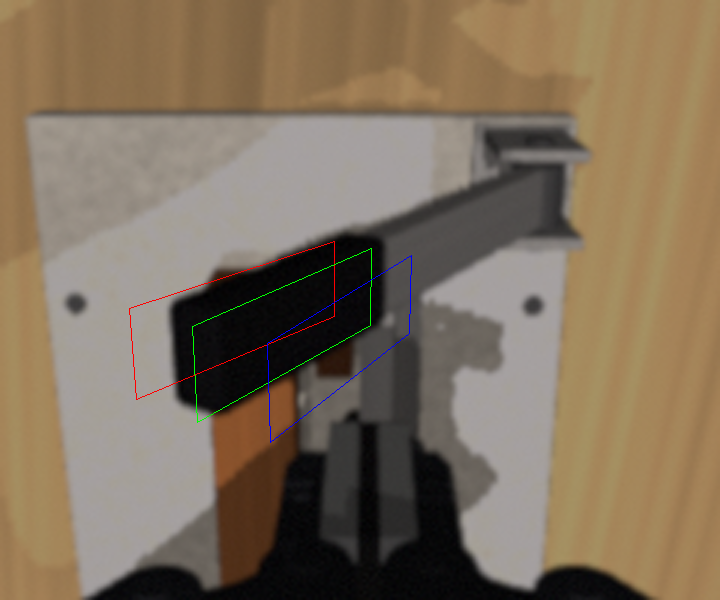

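The wrist overlay puts the clamp angle at about 0.98, with the lever about 3 mm further +y than modelled. I descend beside its upper face.

```bash
python3 -m inch '{"travel":[[0.1,0.1,1],[0.2,0.1,2.5],[0.2,0.1,4],[0.2,0.1,5.5],[0.2,0.1,6.5],[0.2,0.1,6.9],[0.2,0.1,6.9],[0.2,0.1,6.9],[0.2,0.1,6.9],[0.2,0.1,6.9]],"twist":[0.3,0.3,0.3,0.3,0.3,0.3,0.3,0.3,0.3,0.3],"fingers":[0,0,0,0,0,0,0,0,0,0]}'
python3 - <<'E'
from h import *
to(500,300,200,94.8)
s=ctrl.read_state(); R=Ro.from_euler("xyz",s["tool_rot"]).as_matrix()
h=11
for t in (1,.9,.8,.7,.6,.5,.4,.3,.2,.1,.05,0,-.03):
    p=lever(t,165,6+h*np.sin(t),147)+[0,0,25]
    print(t,(R.T@(p-s["eef_pos"])/10).round(2))
E
```

```text
clock: 12.67
eef_pos: [548.9, 297.7, 243.7]
tool_rot: [3.14, -0.001, 1.65]
force: [-0.5, 0.1, 0.2]
width: -0.2
t 12.67 pos [548.9 297.7 243.7] rot [ 3.14e+00 -7.00e-04  1.65e+00] w -0.2 F [-0.5  0.1  0.2]
travel cm [ 0.61 -4.87  4.37] twist -0.26
1 [ 0.13 -1.42  0.96]
0.9 [ 0.13 -2.9   1.84]
0.8 [ 0.12 -4.29  2.86]
0.7 [ 0.12 -5.57  4.04]
0.6 [ 0.11 -6.72  5.34]
0.5 [ 0.1  -7.74  6.76]
0.4 [ 0.1  -8.6   8.29]
0.3 [ 0.1  -9.29  9.9 ]
0.2 [ 0.09 -9.81 11.58]
0.1 [  0.09 -10.15  13.31]
0.05 [  0.09 -10.26  14.18]
0 [  0.09 -10.31  15.06]
-0.03 [  0.09 -10.32  15.59]
```

```bash
python3 -m inch '{"travel":[[0.1,-0.7,0.5],[0.1,-1.4,0.95],[0.1,-2.1,1.4],[0.1,-2.9,1.85],[0.1,-3.6,2.3],[0.1,-4.3,2.85],[0.1,-4.9,3.4],[0.1,-5.6,4.05],[0.1,-6.1,4.7],[0.1,-6.7,5.35]],"twist":[0,0,0,0,0,0,0,0,0,0],"fingers":[0,0,0,0,0,0,0,0,0,0]}'
python3 - <<'E'
from h import *
s=ctrl.read_state(); R=Ro.from_euler("xyz",s["tool_rot"]).as_matrix()
h=11
d=cam("wrist"); cv2.imwrite("pics/w9.png",d["frame"][:,:,::-1])
to(500,300,200,94.8)
s=ctrl.read_state(); R=Ro.from_euler("xyz",s["tool_rot"]).as_matrix()
for t in (.6,.5,.4,.3,.2,.1,.05,0,-.03):
    p=lever(t,165,6+h*np.sin(t),147)+[0,0,25]
    print(t,(R.T@(p-s["eef_pos"])/10).round(2))
E
```

```text
clock: 13.5
eef_pos: [480.9, 293.1, 188.6]
tool_rot: [-3.141, 0.0, 1.65]
force: [1.1, -0.1, 1.4]
width: 0.2
t 13.55 pos [478.9 292.7 187.4] rot [-3.1380e+00  1.5000e-03  1.6512e+00] w 0.1 F [-1.4  0.5 -0.4]
travel cm [ 0.56  2.16 -1.27] twist -0.19
0.6 [ 0.06  0.3  -0.29]
0.5 [ 0.06 -0.7   1.14]
0.4 [ 0.06 -1.55  2.67]
0.3 [ 0.06 -2.24  4.29]
0.2 [ 0.06 -2.75  5.97]
0.1 [ 0.07 -3.08  7.69]
0.05 [ 0.07 -3.18  8.57]
0 [ 0.07 -3.23  9.45]
-0.03 [ 0.07 -3.24  9.98]
```

View pics/w9.png

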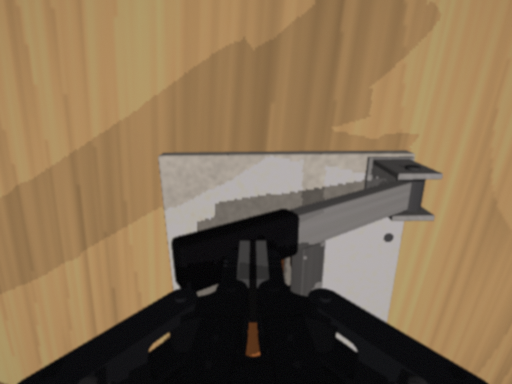

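The lever has come down with the fingers, whose tips sit on the grip at (252,255). I continue along the arc.

```bash
python3 -m inch '{"travel":[[0,-0.3,0.5],[0,-0.7,1.2],[0,-1.1,1.9],[0,-1.5,2.7],[0,-1.9,3.5],[0,-2.2,4.3],[0,-2.5,5.1],[0,-2.7,5.9],[0,-2.9,6.6],[0,-3,7.2]],"twist":[0,0,0,0,0,0,0,0,0,0],"fingers":[0,0,0,0,0,0,0,0,0,0]}'
python3 - <<'E'
from h import *
h=11
d=cam("wrist"); cv2.imwrite("pics/w10.png",d["frame"][:,:,::-1])
to(500,300,200,94.8)
s=ctrl.read_state(); R=Ro.from_euler("xyz",s["tool_rot"]).as_matrix()
for t in (.2,.1,.05,0,-.03):
    p=lever(t,165,6+h*np.sin(t),147)+[0,0,25]
    print(t,(R.T@(p-s["eef_pos"])/10).round(2))
d=cam("scene"); x=d["frame"][80:280,280:480]
cv2.imwrite("pics/s10.png",cv2.resize(x,None,fx=2.9,fy=2.9,interpolation=cv2.INTER_CUBIC)[:,:,::-1])
E
```

```text
clock: 14.38
eef_pos: [451.2, 290.7, 116.4]
tool_rot: [-3.141, 0.0, 1.65]
force: [0.2, -0.3, 1.1]
width: -0.2
t 14.43 pos [450.6 290.4 115.5] rot [-3.1394e+00  1.2000e-03  1.6505e+00] w 0.2 F [ 0.3 -1.   0.4]
travel cm [ 0.56  4.98 -8.46] twist -0.23
0.2 [ 0.06  0.06 -1.23]
0.1 [ 0.06 -0.27  0.5 ]
0.05 [ 0.06 -0.37  1.37]
0 [ 0.06 -0.42  2.25]
-0.03 [ 0.06 -0.43  2.78]
```

View pics/s10.png

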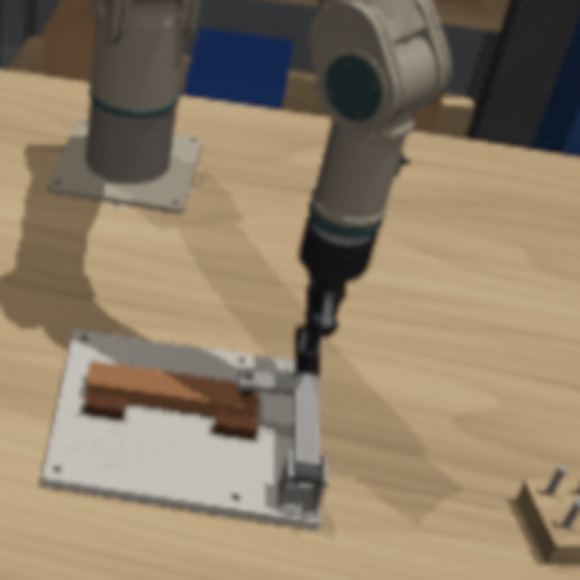

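View pics/w10.png

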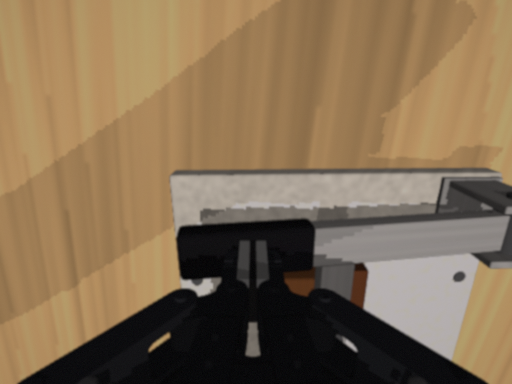

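```bash
python3 -m inch '{"travel":[[0,-0.1,0.3],[0,-0.2,0.6],[0,-0.3,0.9],[0,-0.3,1.2],[0,-0.4,1.4],[0,-0.4,1.6],[0,-0.4,1.8],[0,-0.4,1.8],[0,-0.4,1.8],[0,-0.4,1.8]],"twist":[0,0,0,0,0,0,0,0,0,0],"fingers":[0,0,0,0,0,0,0,0,0,0]}'
python3 -m inch '{"travel":[[0,0,0.1],[0,0,0.2],[0,0,0.3],[0,0,0.4],[0,0,0.4],[0,0,0.4],[0,0,0.4],[0,0,0.4],[0,0,0.4],[0,0,0.4]],"twist":[0,0,0,0,0,0,0,0,0,0],"fingers":[0,0,0,0,0,0,0,0,0,0]}'
```

```text
clock: 15.32
eef_pos: [447.6, 290.4, 99.3]
tool_rot: [-3.141, 0.0, 1.65]
force: [0.1, 1.0, -0.5]
width: -0.1
clock: 16.15
eef_pos: [447.7, 290.5, 95.3]
tool_rot: [3.141, -0.0, 1.65]
force: [0.1, -0.0, -0.5]
width: -0.2
```

```bash
python3 -m inch '{"travel":[[0,0,0.1],[0,0,0.15],[0,0,0.2],[0,0,0.25],[0,0,0.3],[0,0,0.3],[0,0,0.3],[0,0,0.3],[0,0,0.3],[0,0,0.3]],"twist":[0,0,0,0,0,0,0,0,0,0],"fingers":[0,0,0,0,0,0,0,0,0,0]}'
python3 - <<'E'
from h import *
d=cam("wrist"); f=cv2.resize(d["frame"][150:330,120:512],None,fx=2,fy=2,interpolation=cv2.INTER_CUBIC)
for t,c in((.1,(255,0,0)),(0.0,(0,255,0)),(-.1,(0,0,255))):
    q=proj(d,[lever(t,205,6,160),lever(t,205,6,136),lever(t,20,6,136),lever(t,20,6,160)])
    cv2.polylines(f,[((q-[120,150])*2).round().astype(int)],True,c,1)
cv2.imwrite("pics/w11.png",f[:,:,::-1])
d=cam("scene"); x=d["frame"][180:270,290:410]
cv2.imwrite("pics/s11.png",cv2.resize(x,None,fx=6,fy=6,interpolation=cv2.INTER_CUBIC)[:,:,::-1])
E
```

```text
clock: 16.98
eef_pos: [447.8, 290.6, 94.8]
tool_rot: [3.14, 0.0, 1.65]
force: [-4.4, -3.3, 23.7]
width: 0.3
```

View pics/w11.png

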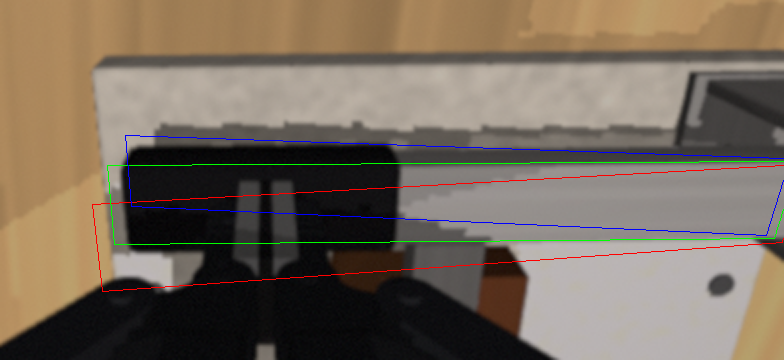

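View pics/s11.png

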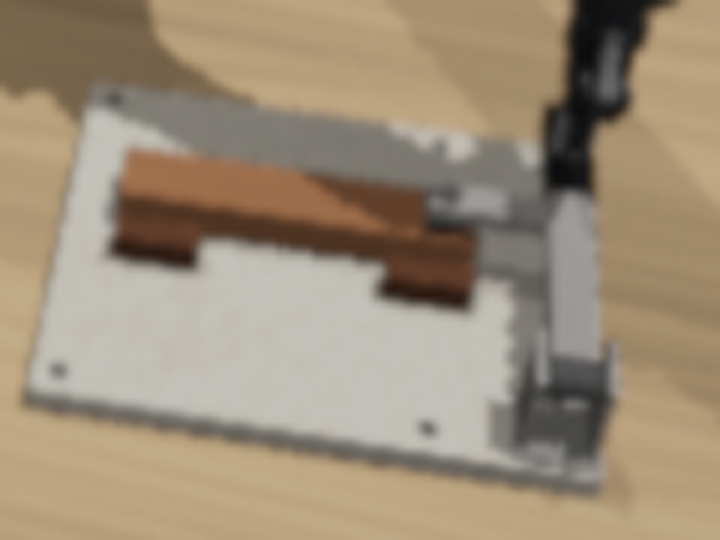

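The lever stopped at level against 24 N, and it matches the θ=0 overlay (green) in the wrist view. The foot is on the batten at (450,205) in the scene crop. I retreat upward and check.

```bash
python3 -m inch '{"travel":[[0,0,-0.3],[0,0,-0.8],[0,0,-2],[0,0,-4],[0,0,-7],[0,0,-10],[-1,0,-13],[-2,0,-15],[-3,0,-16],[-3,0,-16]],"twist":[0,0,0,0,0,0,0,0,0,0],"fingers":[0,0,0,0,0,0,0,0,0,0]}'
python3 -m inch '{"travel":[[-3,0,-1],[-6,0,-2],[-9,0,-3],[-12,0,-3],[-14,0,-3],[-15,0,-3],[-15,0,-3],[-15,0,-3],[-15,0,-3],[-15,0,-3]],"twist":[0,0,0,0,0,0,0,0,0,0],"fingers":[0,0,0,0,0,0,0,0,0,0]}'
python3 - <<'E'
from h import *
to(500,150,250,94.8)
d=cam("wrist"); f=d["frame"].copy()
for L in ([J(x,y,46) for x,y in((-40,-100),(-40,100),(0,100),(0,-100))],[lever(0,205,6,160),lever(0,205,6,136),lever(0,20,6,136),lever(0,20,6,160)]):
    cv2.polylines(f,[proj(d,L).round().astype(int)],True,(0,255,0),1)
cv2.imwrite("pics/w12.png",cv2.resize(f,None,fx=1.5,fy=1.5)[:,:,::-1])
d=cam("scene"); x=d["frame"][180:270,290:410].copy()
x=cv2.resize(x,None,fx=6,fy=6,interpolation=cv2.INTER_CUBIC)
for t,c in((0.06,(255,0,0)),(0,(0,255,0)),(-.06,(0,0,255))):
    q=proj(d,[lever(t,205,6,160),lever(t,205,6,136)]); cv2.polylines(x,[((q-[290,180])*6).round().astype(int)],False,c,1)
cv2.imwrite("pics/s12.png",x[:,:,::-1])
E
```

```text
clock: 17.92
eef_pos: [451.4, 258.7, 254.1]
tool_rot: [3.138, 0.0, 1.647]
force: [-0.8, -1.0, -0.5]
width: -0.1
clock: 18.75
eef_pos: [461.7, 113.0, 282.0]
tool_rot: [-3.141, -0.001, 1.653]
force: [-0.2, -0.1, -0.4]
width: -0.2
t 18.75 pos [461.7 113.  282. ] rot [-3.1412e+00 -1.0000e-03  1.6532e+00] w -0.2 F [-0.2 -0.1 -0.4]
travel cm [3.37 4.12 3.2 ] twist -0.08
```

View pics/w12.png

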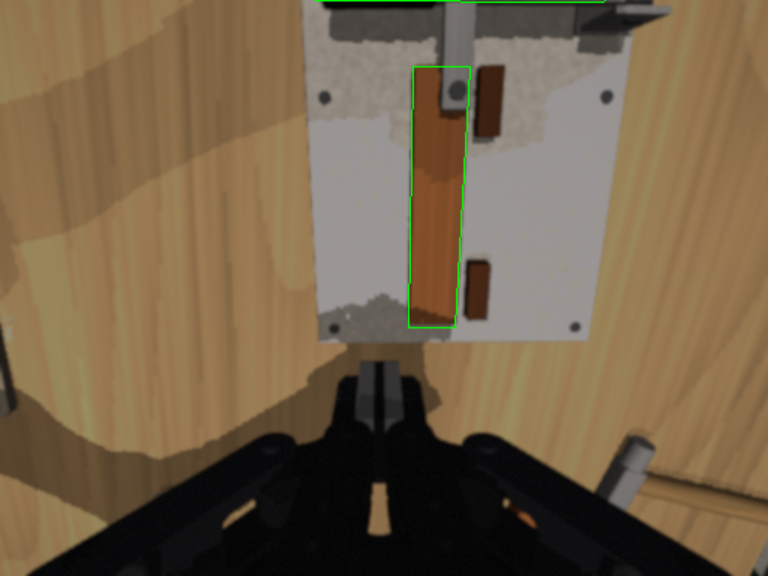

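View pics/s12.png

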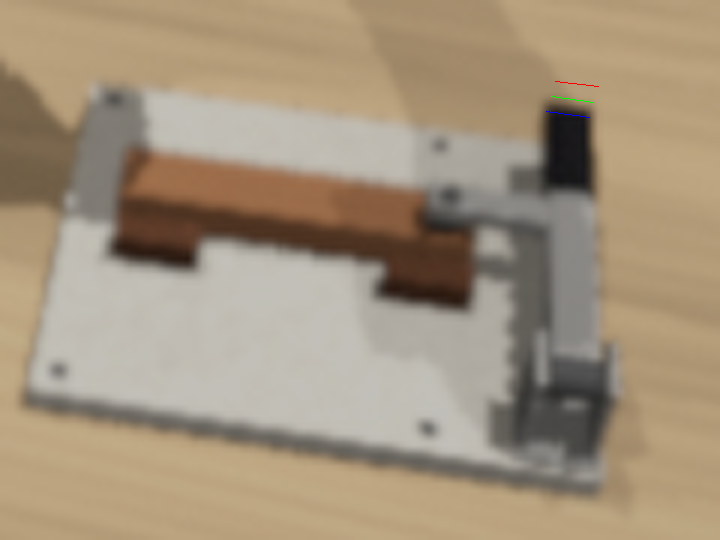

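The wrist view shows the batten in its outline along both fence blocks, with the foot on it at (457,90). The scene view shows the lever end at (570,105), within 0.03 rad of level. The arm is clear, so I hand in.

```bash
python3 -c "
from cell import ctrl
s=ctrl.read_state(); print(s['clock'],abs(s['qd']).max(),s['force'])
print(ctrl.finish_job())"
```

```text
18.85 0.00679025510121956 [-0.51889107  0.62530147  0.5845691 ]
the job is handed in; nothing more can be done
None
```

The batten is seated along the fence and the clamp arm is down on it. I handed the job in at about 18.9 s, and no verdict is reported.

**What I did:**
- I picked up the long brown batten and carried it to the jig.
- I lowered it onto the seat with the clamp still raised (contact about 6 N), released it and backed off.
- I swung the lever down with the closed fingers until it stopped hard (about 24 N) with the foot on the batten, then withdrew.

**Last checks:**
- **Batten:** it matches its seated outline to about 2 mm. It is parallel to the fence with a gap of about 6 mm, and its ends are level with the fence's outer ends.
- **Clamp:** the foot rests on the batten and the lever is level to about 0.03 rad. The scene view put its end slightly below the modelled level line, which is within calibration error.
- **Arm:** it is clear of everything and still.
- **Disagreement:** the lever stood about 3 mm further along jig +y than my fit of the jig's pose predicted. I allowed for this when pushing, and no check failed.

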